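# Gauge two sleeves, then hold the lathe's chuck guard open at 45 degrees

### The arm

A 7-joint arm with a two-finger parallel gripper is mounted at the origin on the work surface. World frame = base frame: x ahead of the robot, y to its left, z up, the work surface at z = 0. Lengths are in m, angles in rad, forces in N, time in s.
With the tool pointing down it reaches from about 0.4 to 0.85 m from the base axis. Payload 4.5 kg.
Tool frame: the origin (TCP) lies at the very end of the fingers, on their centre line; the grasp point (between the pads) lies robot.grasp_offset behind it (robot.grasp_offset is the distance from the TCP to the grasp point, in m); y points along the fingers, x is the direction in which the jaws open and shut, and the axes are right-handed (so a half turn about y gives the same grasp; the last joint's range is limited). The gripper opens to 88 mm and grips with 3 to 60 N. Pads are 18 mm wide; open, the fingers measure 123 mm over their backs; the gripper's body (75 mm by 187 mm) begins 45 mm behind the grasp point.
Start: joints at [1.322, 0.689, -0.195, 1.565, 0.157, 0.902, -0.215], TCP at [0.174, -0.6, 0.239] pointing down, gripper open.
Joint ranges: [-3.01, 3.01], [-0.46, 2.08], [-1.47, 1.51], [0.13, 2.56], [-1, 4.14], [0.04, 2.09], [-2.66, 2.66]. Speed limits (rad/s): [2.57, 2.57, 3.14, 3.14, 3.14, 3.14, 3.14].

### API

Orientations are given as a unit quaternion [x, y, z, w].
In Python, from station import robot gives the robot as it stands.
- The arm moves only by the tool jog_arm, never from a script. Its argument "deltas" is a list that holds one entry, the list of rows, each a list of 7 numbers: the shift along the tool's x, y, z in m, then the turn, a rotation vector about the tool's x, y, z in degrees, then the closure, from 0 (fully open) to 1 (shut). In form: [[[tx, ty, tz, wx, wy, wz, gripper], ...]]. A call has 1 to 10 rows; each row shifts and turns the commanded pose from where the row before left it, along the tool's axes as they then stand; what a row does not reach is not made up. A row lasts 1/10 s, in which the tool goes at most 50 mm and 8.59 degrees, less where a joint would pass 70% of its speed; a pose out of reach is approached as far as the arm can. A call is refused whole if a number of a shift passes 0.05 or a number of a turn 8.59, either way. A call with a gripper value outside its range is refused whole. The fingers move at their own pace and stop on an object; the grip force is fixed at half the most. Time passes only in rows, so rows that do not move let the fingers close. It gives the time, the measured TCP pose, the force and the opening at its end, in the units of the state.
- robot.sense(): the state, without advancing time (a new reading comes with each control period).
- robot.capture(name): name is "scene" or "top" or "wrist"; returns a dict with "image" (400x640x3 uint8, blue, green, red), "depth" (400x640 float32, m along the optical axis (not along the pixel's ray), 0 where there is no reading), "vfov" (degrees; the focal length in pixels is half the picture's height over the tangent of half this angle, whatever the lens; pixels are square), "cx", "cy" (the principal point, pixels), "world_to_cam" (4x4, takes a point from world to camera coordinates). Camera axes: x right, y up, looking along -z (the intrinsics and any distortion apply to the point x, -y, -z); pixel columns grow to the right and rows downward; lengths in m; the calibration is good to about 2 mm. The wrist camera is an equidistant fisheye: a pixel r from the principal point sees the ray r / f radians off the axis. A picture is of the moment at which its call begins.
- robot.close_job(): hands the job in, once; it reports no verdict.
The state is a dict: "clock": time; "joint_positions": joint angles; "joint_vel": joint speeds; "joint_torque": joint torques, N m; "tool_pos": TCP position; "tool_rot": TCP orientation; "force": force on the tool from outside, world axes, zero at the start; "wrist_torque": the same for the moment, N m; "opening": opening from 0.0 (shut) to 1.0 (fully open).
Only numpy, scipy, OpenCV 4.12 (cv2) and the standard library are available. Lean on these libraries where they do the work, as an engineer would, in place of code of your own. Each camera call takes 0.05 s, during which the arm holds its last target.

### The job

One of the two steel sleeves standing on the bench was bored too small: try them on the upright gauge pin, leave the one that goes on sitting fully home on the pin, and stand the other one upright in the shallow reject tray. Then lift the lathe's chuck guard by its black knob and hold it open at 45 degrees (within 5) so that I can fit the good sleeve on the mandrel; it drops shut when let go, so finish while you are still holding it there. Leave the other things on the bench where they are.

Things in the scene. Friction and masses are not known exactly. Their poses are not given: they have to be found in the camera images.
- sleeve_a: plain steel sleeve, 40 mm outside diameter, 45 mm high, 0.3 kg, standing; origin at the centre of its underside, z along the bore. One of the two sleeves has a 22.6 mm bore, which slides over the gauge pin, the other 17 mm, which stops on the pin's top. Which is which is not told here: try them on the pin, or look into the bores from above. They stand in two areas, swapped at random.
- sleeve_b: the other sleeve, the same outside: 40 mm diameter, 45 mm high, origin at the centre of its underside; its bore is 22.6 or 17 mm, see sleeve_a.
- gauge: gauge pin, fixed: dark steel block 70 x 70 x 22 mm, on it a round collar 38 mm diameter x 6 mm, and on that the bright upright pin, 20 mm diameter, 34 mm tall, top rim bevelled by 2.5 mm. Origin at the centre of the block's underside, z up: collar top at 28 mm, pin top at 62 mm. A sleeve that fits goes home on the collar (its underside at 28 mm).
- tray: reject tray, fixed: shallow grey sheet-metal tray open at the top, 130 (its x) x 150 (its y) x 28 mm high, walls and floor 3 mm; origin at the centre of its underside.
- guard (a joint): opening of the chuck guard in rad: 0 shut (on its stop), grows as it is lifted, end stop 1.5; 45 degrees is 0.785. A clear hood in a dark steel frame, about 0.5 kg, with a light spring: it drops shut from any angle; holding it takes about 2 to 5 N upward at the knob. Turns freely. Shut, its top is 227 mm above the bench.
- guard_knob (a point): centre of the guard's black barrel knob, 24 mm diameter, 36 mm long, parallel to the hinge, on a 10 mm stem 50 mm off the hood's front. 160 mm above the bench when shut, 308 mm at 45 degrees. Frame turns with the guard: y along hinge and knob; shut, x level from knob to hinge, z up. Both flat ends are free (50 mm) for fingers closing along y; it can turn between them.
- guard_hinge (a point): fixed point of the hinge axis in the knob's middle plane, 205 mm above the bench. Lathe's frame: y along the hinge to the headstock, x away from the operator, z up. Knob when shut: x -190, z -45 mm from here. The guard opens by a positive turn about y (knob up, then back). Blue and grey bench lathe, 620 x 260 mm, headstock 235 mm high; fixed, stands at varying places and angles.
- offcut: bystander, leave it in place: solid dark steel bar offcut without a bore, standing, 32 mm diameter, 30 mm high; origin about the middle of its underside
- caliper: bystander, leave it in place: steel caliper lying flat, 200 x 60 x 8 mm; origin about the middle of its underside
- chuck_key: bystander, leave it in place: T-shaped chuck key lying flat, 85 x 90 x 16 mm; origin about the middle of its underside
- wrench: bystander, leave it in place: open-ended wrench lying flat, 180 x 38 x 8 mm; origin about the middle of its underside
- file: bystander, leave it in place: flat file with a wooden handle, lying, 240 x 22 x 23 mm; origin about the middle of its underside
- oil_can: bystander, leave it in place: round aluminium oil can, 62 mm diameter, 150 mm high with its spout; origin about the middle of its underside
- brush: bystander, leave it in place: swarf brush, lying, 200 x 42 x 20 mm; origin about the middle of its underside
There are look-alikes about, which are no part of the job. Leave any red look-alike of the gauge alone.

How it is judged:
On the way, in this order (a step that is already met when the one before it is completed fails the run):
1. the sleeve that fits sits fully home on the gauge pin and the undersize one stands in the reject tray, both let go (z of sleeve_a in the frame of gauge below 0.031 m and horizontal distance between sleeve_a and gauge below 0.004 m and angle between sleeve_a's own z axis and vertical below 0.08 rad and x of sleeve_b in the frame of tray between -0.05 and 0.05 m and y of sleeve_b in the frame of tray between -0.06 and 0.06 m and z of sleeve_b in the frame of tray between -0.002 and 0.008 m and angle between sleeve_b's own z axis and vertical below 0.1 rad and linear speed of each of sleeve_a, sleeve_b below 0.03 m/s and contact force between the fingers and sleeve_a below 0.1 N and contact force between the fingers and sleeve_b below 0.1 N), for 0.2 s.
2. after that the guard is held open at 45 degrees by the fingers (value of joint guard between 0.698 and 0.873 rad and velocity of joint guard between -0.1 and 0.1 rad/s and contact force between the fingers and guard above 0.8 N and contact force between guard and sleeve_a below 0.1 N and contact force between guard and sleeve_b below 0.1 N), for 0.5 s.
At the end, for the whole second after the job is handed in: The larger-bored sleeve is home on the gauge pin (within 3 mm of the collar), the undersize one stands upright in the reject tray, both let go and at rest; the guard is still, open at 45 degrees give or take 5, carried by the robot's fingers (0.8 N or more) and by no sleeve (all of step 1 and all of step 2); the arm keeps its last pose, push and grip.
It fails at once if a bystander was pushed more than 40 mm away (distance of any of offcut, caliper, chuck_key, wrench, file, oil_can, brush from where it was at the start of the episode above 0.04 m).
It also fails if it takes over 67 s, if anything falls off the work surface, if the arm or the gripper's body presses on something with over 40 N, if the wrist force passes 120 N, or if a joint passes its speed limit or range.

## Working session

There is one attempt and no reset: what is moved stays moved. The work goes in short steps, Python scripts to look and compute and a tool call to move; the robot and the scene stay as the last step left them, time stands still between calls to the robot, and variables do not carry over. Pictures are saved under pics/ and viewed, and the job is handed in when it is done.

Besides the shell and the picture viewer there is one more tool, called after ">>>" as name(argument=value, ...) on one line, values as JSON. jog_arm: Moves the arm, as the interface text tells. Its arguments: {"type":"object","properties":{"deltas":{"type":"array"}},"required":["deltas"]}

```bash
ls; mkdir -p pics
cat > h.py <<'E'
import numpy as np, cv2
from station import robot
from scipy.spatial.transform import Rotation as R
def cap(n,save=None):
    c=robot.capture(n)
    if save: cv2.imwrite('pics/'+save+'.png',c['image'])
    np.savez('pics/'+(save or n)+'.npz',**{k:np.array(v) for k,v in c.items()})
    return c
def load(s): 
    d=np.load('pics/'+s+'.npz'); return {k:d[k] for k in d}
def ray(c,u,v,fish=False):
    f=200/np.tan(np.radians(float(c['vfov']))/2)
    x=(u-c['cx'])/f; y=(v-c['cy'])/f
    if fish:
        r=np.hypot(x,y); s=np.sin(r)/r if r>1e-9 else 1
        d=np.array([x*s,-y*s,-np.cos(r)])
    else: d=np.array([x,-y,-1.])
    M=np.linalg.inv(c['world_to_cam']); return M[:3,3],M[:3,:3]@d
def onz(c,u,v,z,fish=False):
    o,d=ray(c,u,v,fish); return o+d*(z-o[2])/d[2]
def dep(c,u,v):
    o,d=ray(c,u,v); return o+d*float(c['depth'][int(round(v)),int(round(u))])
E
python3 - <<'E'
from h import *
s=robot.sense();print({k:np.round(v,3) for k,v in s.items()});print(robot.grasp_offset)
for n in ['scene','top','wrist']:
    c=cap(n,n+'0');print(n,c['vfov'],c['cx'],c['cy'],np.linalg.inv(c['world_to_cam']).round(3).tolist())
E
```

```text
pics
{'clock': np.float64(0.0), 'joint_positions': array([ 1.322,  0.69 , -0.195,  1.566,  0.157,  0.902, -0.215]), 'joint_vel': array([ 0.   ,  0.   , -0.   ,  0.   , -0.001, -0.001, -0.   ]), 'joint_torque': array([ 1.0000e-03, -5.2756e+01, -1.2670e+00, -1.5343e+01, -5.3000e-02,
        7.0000e-03,  0.0000e+00]), 'tool_pos': array([ 0.174, -0.6  ,  0.238]), 'tool_rot': array([-0.565,  0.425, -0.424,  0.566]), 'force': array([ 0.602, -0.075,  0.871]), 'wrist_torque': array([-0.001, -0.033,  0.047]), 'opening': np.float64(1.004)}
0.0187
scene 51.681101667573486 317.75314101901836 198.30990165911734 [[0.643, -0.576, 0.505, 1.031], [0.766, 0.487, -0.419, -0.439], [-0.005, 0.656, 0.754, 0.988], [0.0, 0.0, 0.0, 1.0]]
top 55.08526327218714 320.53236150143624 203.39538307390097 [[-0.009, 0.995, -0.096, 0.379], [-1.0, -0.01, -0.009, 0.026], [-0.009, 0.095, 0.995, 1.336], [0.0, 0.0, 0.0, 1.0]]
wrist 65.70646984690485 318.1031954075963 200.424989901045 [[0.28, 0.915, 0.289, 0.249], [-0.96, 0.267, 0.082, -0.577], [-0.002, -0.301, 0.954, 0.384], [0.0, 0.0, 0.0, 1.0]]
```

View pics/scene0.png

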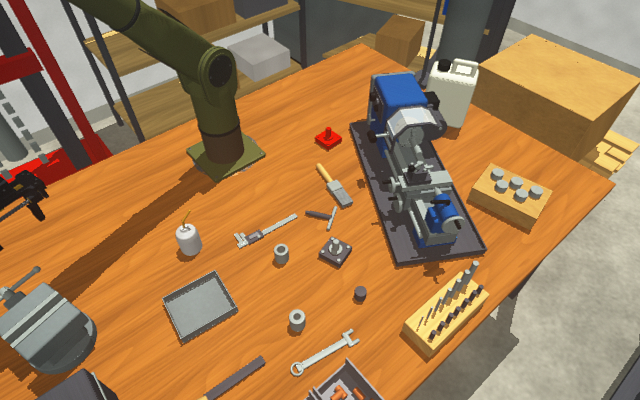

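View pics/top0.png

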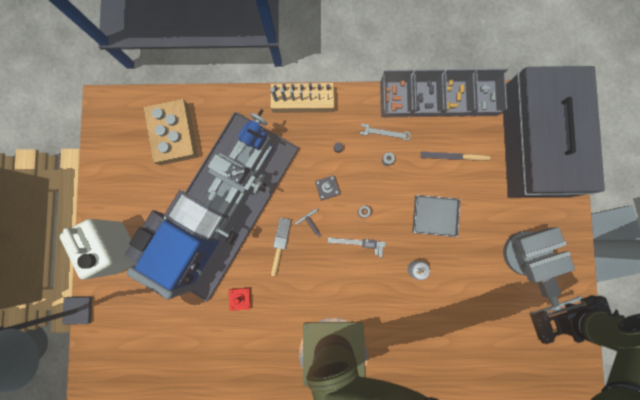

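View pics/wrist0.png

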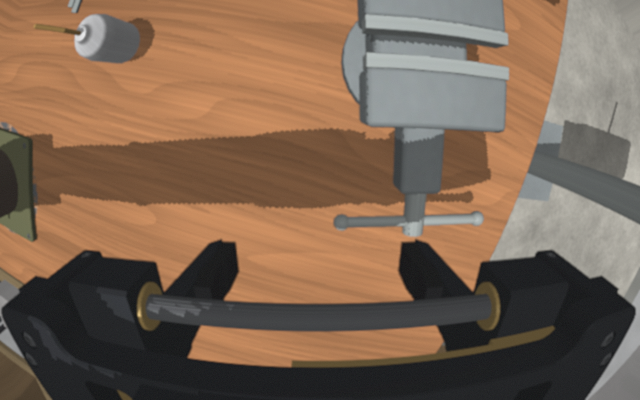

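Run:
```python
from h import *
t=load('top0');s=load('scene0')
a=cv2.resize(t['image'][130:245,300:470],None,fx=4.5,fy=4.5,interpolation=cv2.INTER_CUBIC)
cv2.imwrite('pics/ca.png',a)
cv2.imwrite('pics/cb.png',cv2.resize(t['image'][100:300,120:310],None,fx=3,fy=3,interpolation=cv2.INTER_CUBIC))
cv2.imwrite('pics/cc.png',cv2.resize(s['image'][60:270,340:500],None,fx=3.7/1.32,fy=3.7/1.32,interpolation=cv2.INTER_CUBIC))
cv2.imwrite('pics/cd.png',cv2.resize(s['image'][200:350,230:380],None,fx=4,fy=4,interpolation=cv2.INTER_CUBIC))
for n,u,v,z in [('s1',389,158,.045),('s2',365,211,.045),('off',338,147,.03),('gauge',328,187,.062),('tray',436,215,0.02),('red',239,299,.062)]:
    print(n,onz(t,u,v,z).round(4),dep(t,u,v).round(4))
```

```text
s1 [ 0.6566 -0.1976  0.045 ] [ 0.6629 -0.2026  0.0156]
s2 [ 0.4759 -0.1121  0.045 ] [ 0.479  -0.1165  0.0039]
off [ 0.7005 -0.0246  0.03  ] [ 0.7003 -0.0245  0.0309]
gauge [0.5565 0.012  0.062 ] [0.5564 0.012  0.0623]
tray [ 0.4617 -0.3576  0.02  ] [ 0.4629 -0.3628  0.0021]
red [0.1905 0.3065 0.062 ] [0.1892 0.3083 0.0537]
```

View pics/ca.png

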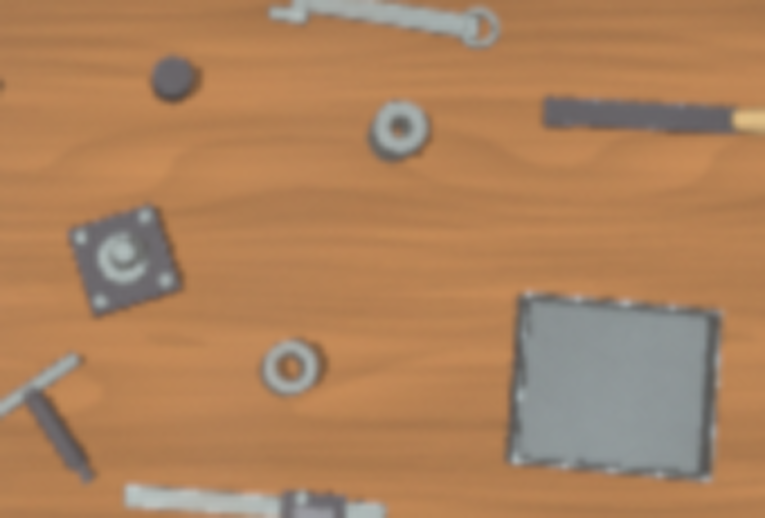

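View pics/cb.png

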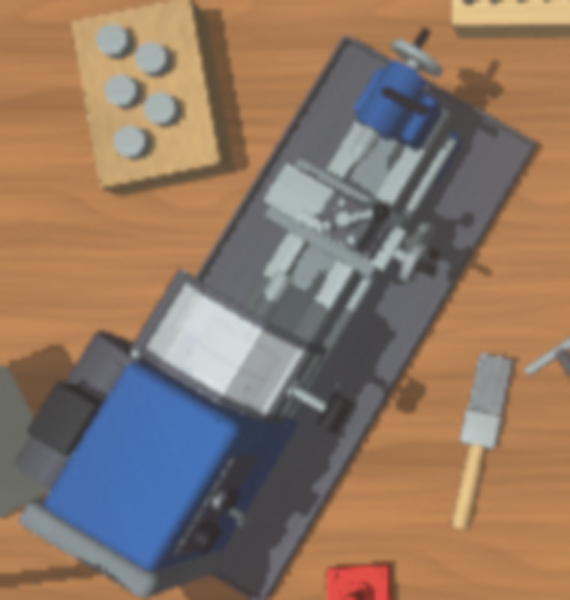

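View pics/cc.png

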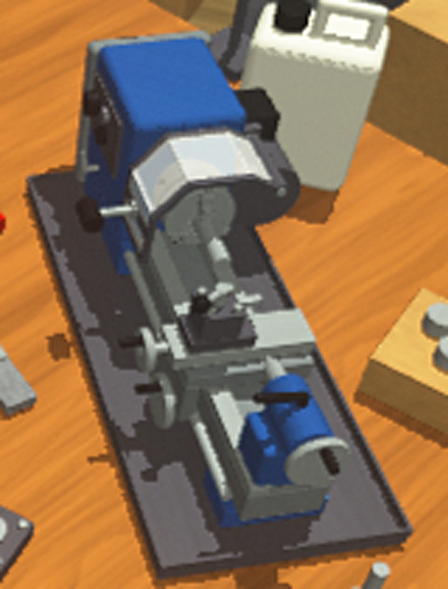

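View pics/cd.png

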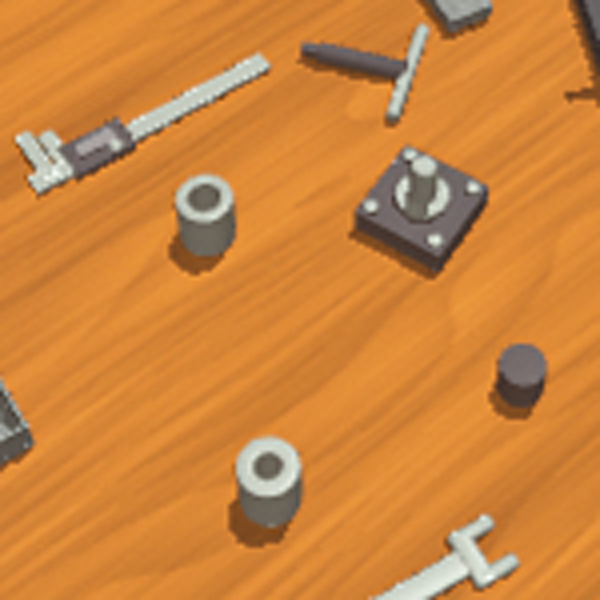

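```bash
cat >> h.py <<'E'
def cloud(c,fish=False):
    v,u=np.mgrid[0:400,0:640]; f=200/np.tan(np.radians(float(c['vfov']))/2)
    x=(u-c['cx'])/f;y=(v-c['cy'])/f
    if fish:
        r=np.hypot(x,y)+1e-9; k=np.tan(np.minimum(r,1.4))/r; x=x*k;y=y*k
    P=np.stack([x,-y,-np.ones_like(x)],-1)*c['depth'][...,None]
    M=np.linalg.inv(c['world_to_cam']); return P@M[:3,:3].T+M[:3,3]
def fitring(P,c,zlo,zhi,rad=.03):
    m=(np.hypot(P[...,0]-c[0],P[...,1]-c[1])<rad)&(P[...,2]>zlo)&(P[...,2]<zhi)
    q=P[m][:,:2].astype(np.float32)
    if len(q)<4: return None
    (x,y),r=cv2.minEnclosingCircle(q); return len(q),np.round([x,y,r],4),q.mean(0).round(4),np.median(P[m][:,2]).round(4)
E
python3 - <<'E'
from h import *
for n in ['top0','scene0']:
    c=load(n);P=cloud(c);print(n)
    print('s1',fitring(P,(.657,-.198),.038,.052))
    print('s2',fitring(P,(.476,-.112),.038,.052))
    print('pin',fitring(P,(.556,.012),.055,.07))
    print('collar',fitring(P,(.556,.012),.025,.04))
    m=(np.hypot(P[...,0]-.556,P[...,1]-.012)<.06)&(P[...,2]>.015)&(P[...,2]<.028)
    print('block',cv2.minAreaRect(P[m][:,:2].astype(np.float32)))
    m=(np.hypot(P[...,0]-.46,P[...,1]+.357)<.13)&(P[...,2]>.022)&(P[...,2]<.035)
    print('tray',m.sum(),cv2.minAreaRect(P[m][:,:2].astype(np.float32)))
    # knob: dark pixels z
    for (u,v) in ([(232,236)] if n=='top0' else [(372,136)]):
        print(P[v-3:v+4:2,u-3:u+4:2].round(3).tolist()); print(c['image'][v-3:v+4:3,u-3:u+4:3].tolist())
    g=P[...,2]; 
    m=(g>.215)&(g<.24)&(P[...,0]>.2)&(P[...,0]<.85)&(P[...,1]>.05)&(P[...,1]<.65)
    print('z.227',m.sum(), cv2.minAreaRect(P[m][:,:2].astype(np.float32)) if m.sum()>5 else 0)
    m=(g>.0)&(g<.03)
E
```

```text
top0
s1 (90, array([ 0.6575, -0.1962,  0.0198]), array([ 0.6567, -0.1958], dtype=float32), np.float64(0.0458))
s2 (75, array([ 0.4755, -0.1089,  0.02  ]), array([ 0.4751, -0.1084], dtype=float32), np.float64(0.0454))
pin (25, array([0.5622, 0.0154, 0.0091]), array([0.5617, 0.0153], dtype=float32), np.float64(0.0615))
collar (90, array([0.5559, 0.0123, 0.0297]), array([0.5555, 0.0146], dtype=float32), np.float64(0.0276))
block ((0.5614075660705566, 0.015385862439870834), (0.07002720236778259, 0.06957827508449554), 17.168071746826172)
tray 182 ((0.45999470353126526, -0.3580332100391388), (0.1529013067483902, 0.13049806654453278), 84.09883880615234)
[[[0.407, 0.354, 0.013], [0.403, 0.309, 0.172], [0.403, 0.303, 0.17], [0.403, 0.299, 0.163]], [[0.397, 0.315, 0.17], [0.397, 0.309, 0.171], [0.397, 0.303, 0.17], [0.397, 0.298, 0.164]], [[0.391, 0.315, 0.172], [0.391, 0.309, 0.17], [0.391, 0.303, 0.169], [0.391, 0.297, 0.168]], [[0.385, 0.315, 0.173], [0.385, 0.309, 0.169], [0.385, 0.304, 0.168], [0.386, 0.332, 0.019]]]
[[[67, 65, 66], [61, 60, 63], [54, 54, 57]], [[62, 62, 64], [63, 62, 65]
[... 760 characters left out ...]
43540382385), (0.15004131197929382, 0.13307861983776093), 83.77516174316406)
[[[0.38, 0.307, 0.167], [0.387, 0.308, 0.171], [0.388, 0.316, 0.167], [0.299, 0.432, 0.047]], [[0.385, 0.302, 0.165], [0.392, 0.304, 0.169], [0.396, 0.308, 0.168], [0.396, 0.317, 0.164]], [[0.392, 0.296, 0.165], [0.398, 0.298, 0.168], [0.404, 0.299, 0.171], [0.405, 0.308, 0.167]], [[0.394, 0.294, 0.159], [0.401, 0.296, 0.163], [0.405, 0.3, 0.163], [0.407, 0.307, 0.161]]]
[[[31, 35, 47], [36, 41, 51], [67, 47, 44]], [[28, 32, 45], [37, 40, 52], [24, 27, 40]], [[29, 34, 46], [27, 32, 44], [26, 32, 43]]]
z.227 2130 ((0.43749260902404785, 0.4253261089324951), (0.15029242634773254, 0.4420880079269409), 59.40521240234375)
```

```bash
cat >> h.py <<'E'
def pose():
    s=robot.sense(); return np.array(s['tool_pos']),R.from_quat(s['tool_rot']),s
def goto(p,Rg=None):
    tp,tr,s=pose()
    d=tr.inv().apply(np.array(p)-tp)
    print('t',round(float(s['clock']),2),'pos',tp.round(4),'open',round(float(s['opening']),3),'F',np.round(s['force'],1),'x',tr.apply([1,0,0]).round(3),'y',tr.apply([0,1,0]).round(3))
    print('shift(tool mm)',(d*1000).round(1),'dist',round(np.linalg.norm(d)*1000,1))
    if Rg is not None: print('turn deg',np.degrees((tr.inv()*Rg).as_rotvec()).round(2))
def down(yawdeg):
    # tool x horizontally at yaw, tool y down
    a=np.radians(yawdeg); x=np.array([np.cos(a),np.sin(a),0]);y=np.array([0,0,-1.]); return R.from_matrix(np.stack([x,y,np.cross(x,y)],1))
def tilt(yawdeg,t): # point direction tilted by t deg from down toward  horizontal z x ... perpendicular
    a=np.radians(yawdeg); x=np.array([np.cos(a),np.sin(a),0]); n=np.array([.515,.857,0]); n-=n@x*x; n/=np.linalg.norm(n)
    y=-np.cos(np.radians(t))*np.array([0,0,1.])+np.sin(np.radians(t))*n
    return R.from_matrix(np.stack([x,y,np.cross(x,y)],1))
E
python3 - <<'E'
from h import *
tp,tr,s=pose();x=tr.apply([1,0,0]);print('yaw',np.degrees(np.arctan2(x[1],x[0])))
goto((.657,-.197,.14),down(-73.7))
goto((.657,-.197,.14),down(-31))
E
```

```text
yaw -73.79367526445014
t 0.15 pos [ 0.1742 -0.5997  0.2381] open 1.0 F [-0.3 -0.2 -0.1] x [ 0.279 -0.96  -0.001] y [-0.     0.001 -1.   ]
shift(tool mm) [-251.9   98.4  576. ] dist 636.3
turn deg [ 0.01 -0.09 -0.08]
t 0.15 pos [ 0.1742 -0.5997  0.2381] open 1.0 F [-0.3 -0.2 -0.1] x [ 0.279 -0.96  -0.001] y [-0.     0.001 -1.   ]
shift(tool mm) [-251.9   98.4  576. ] dist 636.3
turn deg [-2.000e-02 -4.279e+01 -8.000e-02]
```

>>> jog_arm(deltas=[[[-0.021,0,0.048,0,0,0,0.3],[-0.021,0,0.048,0,0,0,0.3],[-0.021,0,0.048,0,0,0,0.3],[-0.021,0,0.048,0,0,0,0.3],[-0.021,0,0.048,0,0,0,0.3],[-0.021,0.01,0.048,0,0,0,0.3],[-0.021,0.01,0.048,0,0,0,0.3],[-0.021,0.01,0.048,0,0,0,0.3],[-0.021,0.01,0.048,0,0,0,0.3],[-0.021,0.01,0.048,0,0,0,0.3]]])

```text
clock: 1.15
tool_pos: [0.5561, -0.2813, 0.1913]
tool_rot: [0.566, -0.425, 0.424, -0.565]
force: [0.0, -1.4, 0.2]
opening: 0.7
```

Run:
```python
from h import *
goto((.657,-.197,.14),down(-73.8))
```

```text
t 1.15 pos [ 0.5561 -0.2813  0.1913] open 0.7 F [ 0.  -1.4  0.2] x [ 0.279 -0.96  -0.   ] y [-0. -0. -1.]
shift(tool mm) [-52.8  51.2 120.4] dist 141.1
turn deg [ 0.03  0.   -0.  ]
```

>>> jog_arm(deltas=[[[-0.021,0.02,0.048,0,0,0,0.3],[-0.021,0.02,0.048,0,0,0,0.3],[0,0,0,0,0,0,0.3],[0,0,0,0,0,0,0.3]]])

```text
clock: 1.55
tool_pos: [0.6268, -0.2212, 0.155]
tool_rot: [0.566, -0.424, 0.423, -0.566]
force: [-0.7, -0.3, -0.4]
opening: 0.702
```

Run:
```python
from h import *
c=cap('wrist','w1')
goto((.657,-.197,.012),down(-73.8))
P=cloud(c,True); print(fitring(P,(.657,-.197),.040,.05))
m=(abs(P[...,0]-.657)<.035)&(abs(P[...,1]+.197)<.035)&(P[...,2]>.041)&(P[...,2]<.05)
b=P[m]; print(b.shape)
```

```text
t 1.6 pos [ 0.626  -0.2235  0.1557] open 0.702 F [ 0.3 -0.6 -0.2] x [ 0.279 -0.96   0.   ] y [-0.002 -0.001 -1.   ]
shift(tool mm) [-16.8 143.6  37.4] dist 149.4
turn deg [0.1  0.   0.02]
(1393, array([ 0.6575, -0.1954,  0.0203]), array([ 0.6578, -0.1955], dtype=float32), np.float64(0.0451))
(1379, 3)
```

View pics/w1.png

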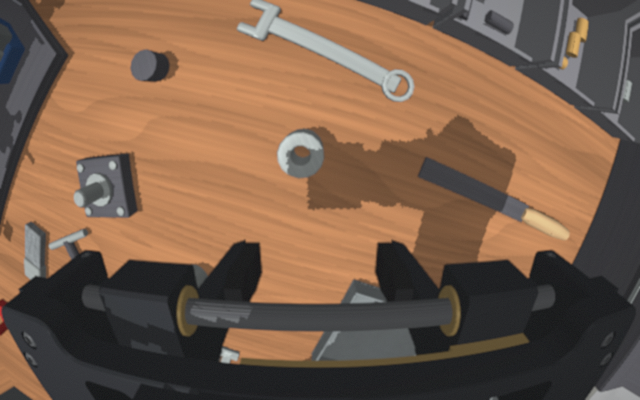

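Run:
```python
from h import *
c=load('w1');P=cloud(c,True)
m=(np.hypot(P[...,0]-.6575,P[...,1]+.1954)<.025)&(P[...,2]>.042)&(P[...,2]<.048)
d=np.sort(np.hypot(P[m][:,0]-.6575,P[m][:,1]+.1954));print('inner r',d[[0,5,20,50]])
t=load('top0');s=load('scene0')
for n,c0 in (('s1',(.6575,-.1958)),('s2',(.4753,-.1100))):
  for c in(t,s):
    P=cloud(c);f=fitring(P,c0,.04,.05);ctr=f[1]
    m=(np.hypot(P[...,0]-ctr[0],P[...,1]-ctr[1])<.025)&(P[...,2]>.04)&(P[...,2]<.05)
    d=np.sort(np.hypot(P[m][:,0]-ctr[0],P[m][:,1]-ctr[1]));print(n,'inner r',d[:6].round(4))
goto((.6575,-.1955,.012),down(-73.8))
```

```text
inner r [0.00791581 0.00834896 0.00859224 0.00899853]
s1 inner r [0.0084 0.0089 0.009  0.009  0.0091 0.0093]
s1 inner r [0.0082 0.0082 0.0082 0.0087 0.0088 0.0089]
s2 inner r [0.0113 0.0114 0.0114 0.0115 0.0121 0.0123]
s2 inner r [0.0107 0.0111 0.0115 0.0116 0.0116 0.0117]
t 1.6 pos [ 0.626  -0.2235  0.1557] open 0.702 F [ 0.3 -0.6 -0.2] x [ 0.279 -0.96   0.   ] y [-0.002 -0.001 -1.   ]
shift(tool mm) [-18.1 143.6  38.3] dist 149.8
turn deg [0.1  0.   0.02]
```

>>> jog_arm(deltas=[[[-0.009,0.04,0.018,0,0,0,0.3],[-0.009,0.03,0.019,0,0,0,0.3],[0,0.02,0,0,0,0,0.3],[0,0,0,0,0,0,0.3]]])

```text
clock: 2.0
tool_pos: [0.6541, -0.1966, 0.0636]
tool_rot: [0.566, -0.427, 0.423, -0.564]
force: [-1.2, -0.4, -0.2]
opening: 0.7
```

Run:
```python
from h import *
goto((.6575,-.1955,.012),down(-73.8))
```

```text
t 2.0 pos [ 0.6541 -0.1966  0.0636] open 0.7 F [-1.2 -0.4 -0.2] x [ 0.277 -0.961 -0.002] y [-0.006  0.    -1.   ]
shift(tool mm) [ 0.  51.6  3.9] dist 51.8
turn deg [ 0.34 -0.09 -0.1 ]
```

>>> jog_arm(deltas=[[[0,0.025,0.004,0,0,0,0.3],[0,0.025,0,0,0,0,0.3],[0,0,0,0,0,0,0.3],[0,0,0,0,0,0,1],[0,0,0,0,0,0,1],[0,0,0,0,0,0,1],[0,0,0,0,0,0,1]]])

```text
clock: 2.7
tool_pos: [0.6621, -0.1949, 0.0182]
tool_rot: [-0.565, 0.424, -0.426, 0.566]
force: [-1.6, -0.3, 6.3]
opening: 0.443
```

Run:
```python
from h import *
goto((.459,-.359,.13),down(-73.8))
```

```text
t 2.7 pos [ 0.6621 -0.1949  0.0182] open 0.443 F [-1.6 -0.3  6.3] x [ 0.279 -0.96   0.002] y [ 0.003 -0.001 -1.   ]
shift(tool mm) [ 101.1 -112.2 -240.5] dist 284.0
turn deg [-0.12 -0.01  0.11]
```

>>> jog_arm(deltas=[[[0,-0.03,0,0,0,0,1],[0,-0.04,0,0,0,0,1],[0.01,-0.01,-0.03,0,0,0,1],[0.02,0,-0.045,0,0,0,1],[0.02,0,-0.045,0,0,0,1],[0.02,0,-0.045,0,0,0,1],[0.02,0,-0.045,0,0,0,1],[0.01,0,-0.03,0,0,0,1],[0,0,0,0,0,0,1],[0,0,0,0,0,0,1]]])

```text
clock: 3.7
tool_pos: [0.4579, -0.3577, 0.0963]
tool_rot: [-0.565, 0.425, -0.425, 0.565]
force: [0.4, 1.2, -3.6]
opening: 0.444
```

Run:
```python
from h import *
goto((.462,-.359,.0215),down(-73.8))
```

```text
t 3.7 pos [ 0.4579 -0.3577  0.0963] open 0.444 F [ 0.4  1.2 -3.6] x [ 0.277 -0.961 -0.   ] y [ 0.  0. -1.]
shift(tool mm) [ 2.4 74.8  3.6] dist 74.9
turn deg [-0.  -0.1 -0. ]
```

>>> jog_arm(deltas=[[[0.002,0.03,0.003,0,0,0,1],[0,0.025,0,0,0,0,1],[0,0.012,0,0,0,0,1],[0,0.006,0,0,0,0,1],[0,0,0,0,0,0,1],[0,0,0,0,0,0,1]]])

```text
clock: 4.3
tool_pos: [0.4628, -0.3584, 0.024]
tool_rot: [-0.565, 0.424, -0.425, 0.566]
force: [0.3, -0.4, -3.0]
opening: 0.443
```

>>> jog_arm(deltas=[[[0,0.003,0,0,0,0,1],[0,0.001,0,0,0,0,1],[0,0,0,0,0,0,1]]])

```text
clock: 4.6
tool_pos: [0.4629, -0.3589, 0.0211]
tool_rot: [-0.565, 0.424, -0.426, 0.565]
force: [-0.2, 1.8, 6.1]
opening: 0.444
```

Contact (force 6 N up). Release and lift.

>>> jog_arm(deltas=[[[0,0,0,0,0,0,0.3],[0,0,0,0,0,0,0.3],[0,0,0,0,0,0,0.3],[0,-0.03,0,0,0,0,0.3],[0,-0.05,0,0,0,0,0.3],[0,-0.04,0,0,0,0,0.3],[0,0,0,0,0,0,0.3]]])

```text
clock: 5.3
tool_pos: [0.4651, -0.3605, 0.1445]
tool_rot: [-0.565, 0.421, -0.429, 0.566]
force: [0.6, -0.4, -0.6]
opening: 0.7
```

Run:
```python
from h import *
c=cap('top','t2');P=cloud(c);print(fitring(P,(.459,-.359),.04,.055,.05))
c=cap('scene','s2')
P=cloud(c);print(fitring(P,(.459,-.359),.04,.055,.05))
cv2.imwrite('pics/s2c.png',cv2.resize(c['image'][180:350,120:320],None,fx=3,fy=3))
goto((.4755,-.111,.14),down(-73.8))
```

```text
None
(170, array([ 0.4584, -0.361 ,  0.0209]), array([ 0.4589, -0.3621], dtype=float32), np.float64(0.0463))
t 5.4 pos [ 0.4623 -0.3586  0.14  ] open 0.701 F [-0.9  0.8 -0.9] x [ 0.279 -0.96   0.002] y [ 0.002 -0.001 -1.   ]
shift(tool mm) [-234.1   -0.3   81.8] dist 248.0
turn deg [-0.07 -0.01  0.09]
```

View pics/s2c.png

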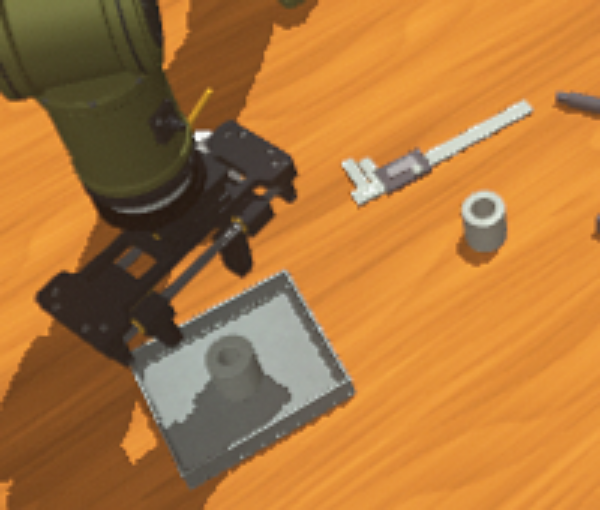

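>>> jog_arm(deltas=[[[-0.03,0,0.006,0,0,0,0.3],[-0.045,0,0.015,0,0,0,0.3],[-0.045,0,0.015,0,0,0,0.3],[-0.045,0,0.015,0,0,0,0.3],[-0.04,0,0.015,0,0,0,0.3],[-0.03,0,0.015,0,0,0,0.3],[0,0,0,0,0,0,0.3],[0,0,0,0,0,0,0.3]]])

```text
clock: 6.2
tool_pos: [0.4733, -0.1093, 0.138]
tool_rot: [0.567, -0.425, 0.423, -0.565]
force: [0.5, -1.1, -0.4]
opening: 0.702
```

Run:
```python
from h import *
c=cap('wrist','w2');P=cloud(c,True);print(fitring(P,(.4755,-.111),.040,.05));print('pin',fitring(P,(.5612,.0145),.055,.07))
goto((.4755,-.1105,.018),down(-73.8))
```

```text
(1257, array([ 0.4752, -0.1083,  0.0202]), array([ 0.476 , -0.1082], dtype=float32), np.float64(0.0451))
pin (505, array([0.5609, 0.0159, 0.0104]), array([0.5607, 0.0143], dtype=float32), np.float64(0.0617))
t 6.25 pos [ 0.4733 -0.1107  0.1382] open 0.7 F [-0.6  0.   0.6] x [ 0.279 -0.96  -0.   ] y [-0.002 -0.001 -1.   ]
shift(tool mm) [  0.5 120.2   2.5] dist 120.2
turn deg [ 0.15 -0.02 -0.01]
```

View pics/w2.png

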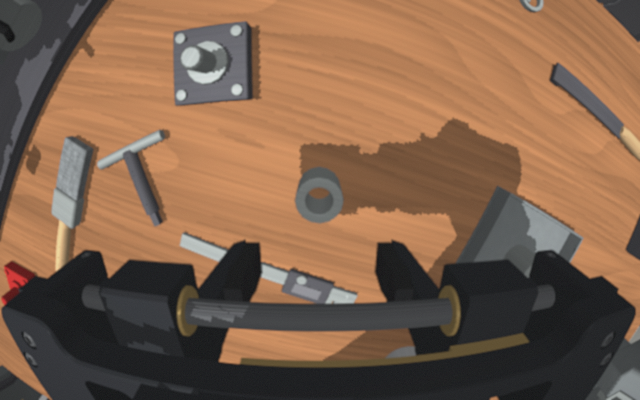

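>>> jog_arm(deltas=[[[-0.002,0.03,0.003,0,0,0,0.3],[0,0.04,0,0,0,0,0.3],[0,0.03,0,0,0,0,0.3],[0,0.018,0,0,0,0,0.3],[0,0,0,0,0,0,0.3],[0,0,0,0,0,0,0.3]]])

```text
clock: 6.85
tool_pos: [0.4759, -0.1087, 0.021]
tool_rot: [0.565, -0.425, 0.425, -0.565]
force: [-0.1, 0.7, 0.6]
opening: 0.702
```

Run:
```python
from h import *
goto((.4755,-.1085,.018),down(-73.8))
```

```text
t 6.85 pos [ 0.4759 -0.1087  0.021 ] open 0.702 F [-0.1  0.7  0.6] x [ 0.277 -0.961  0.   ] y [-0.001 -0.001 -1.   ]
shift(tool mm) [-0.3  3.  -0.3] dist 3.1
turn deg [ 0.07 -0.12  0.02]
```

>>> jog_arm(deltas=[[[0,0.002,0,0,0,0,1],[0,0,0,0,0,0,1],[0,0,0,0,0,0,1],[0,0,0,0,0,0,1],[0,-0.03,0,0,0,0,1],[0,-0.05,0,0,0,0,1],[0,-0.03,0,0,0,0,1],[0,0,0,0,0,0,1]]])

```text
clock: 7.65
tool_pos: [0.4785, -0.1076, 0.1326]
tool_rot: [-0.564, 0.422, -0.427, 0.567]
force: [0.4, -0.3, -3.0]
opening: 0.452
```

Run:
```python
from h import *
goto((.5614,.0152,.125),down(-73.8))
```

```text
t 7.65 pos [ 0.4785 -0.1076  0.1326] open 0.452 F [ 0.4 -0.3 -3. ] x [ 0.279 -0.96   0.003] y [ 0.007 -0.001 -1.   ]
shift(tool mm) [-94.8   8.  113.8] dist 148.3
turn deg [-0.37 -0.01  0.17]
```

>>> jog_arm(deltas=[[[-0.03,0,0.036,0,0,0,1],[-0.03,0,0.036,0,0,0,1],[-0.025,0.01,0.03,0,0,0,1],[-0.009,0.01,0.012,0,0,0,1],[0,0,0,0,0,0,1],[0,0,0,0,0,0,1],[0,0,0,0,0,0,1]]])

```text
clock: 8.35
tool_pos: [0.5583, 0.0123, 0.1088]
tool_rot: [0.566, -0.426, 0.425, -0.564]
force: [-0.7, -0.6, -3.0]
opening: 0.451
```

Run:
```python
from h import *
goto((.5614,.0152,.085),down(-73.8))
c=cap('wrist','w3');P=cloud(c,True)
cv2.imwrite('pics/w3c.png',cv2.resize(c['image'][60:340,180:460],None,fx=2,fy=2))
s=cap('scene','s3');cv2.imwrite('pics/s3c.png',cv2.resize(s['image'][190:290,270:400],None,fx=6,fy=6,interpolation=cv2.INTER_CUBIC))
PS=cloud(s);print('scene',fitring(PS,(.5614,.0152),.11,.13,.04), fitring(P,(.5614,.0152),.11,.135,.03))
```

```text
t 8.35 pos [0.5583 0.0123 0.1088] open 0.451 F [-0.7 -0.6 -3. ] x [ 0.276 -0.961  0.001] y [-0.002 -0.002 -1.   ]
shift(tool mm) [-1.9 23.8  3.9] dist 24.2
turn deg [ 0.16 -0.15  0.07]
scene (51, array([0.5662, 0.0122, 0.0338]), array([0.5695, 0.0101], dtype=float32), np.float64(0.1193)) (6179, array([0.5674, 0.0169, 0.0294]), array([0.5624, 0.0147], dtype=float32), np.float64(0.1301))
```

View pics/w3c.png

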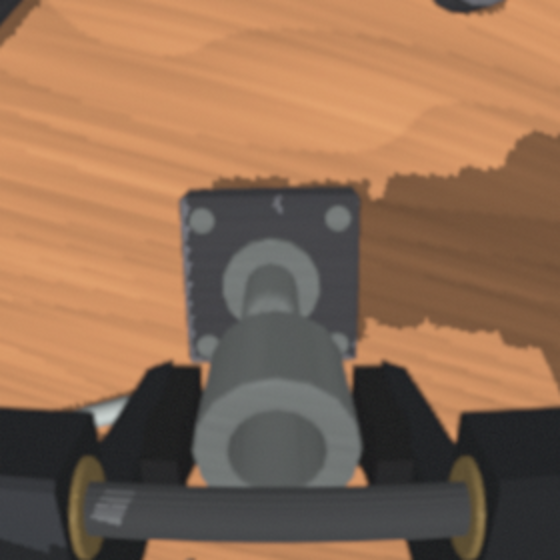

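View pics/s3c.png

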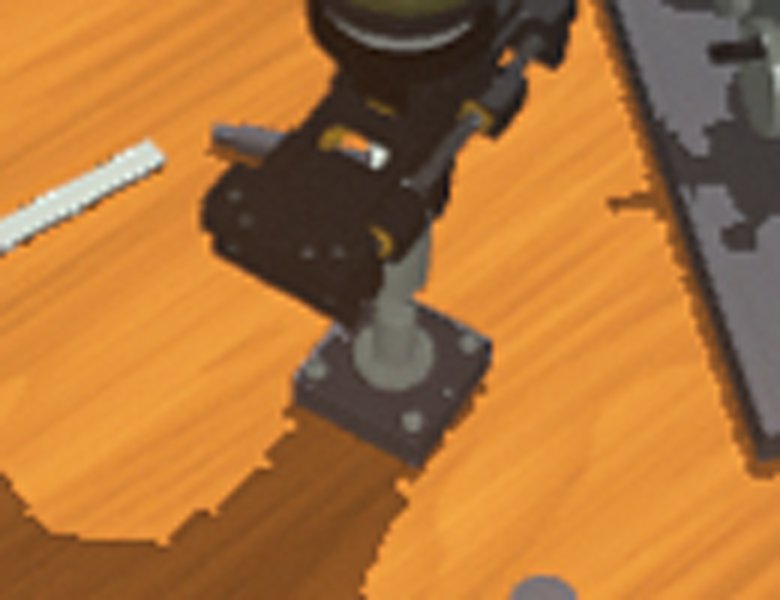

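Run:
```python
from h import *
c=load('w3');P=cloud(c,True);I=c['image']
for lo,hi in((.125,.132),(.130,.137),(.132,.14)):print(lo,fitring(P,(.5583,.0123),lo,hi,.024))
# bore inner hole
m=(np.hypot(P[...,0]-.5583,P[...,1]-.0123)<.023)&(P[...,2]>.130)&(P[...,2]<.138)
q=P[m][:,:2]
from scipy.optimize import least_squares
# hole centre: maximise min distance
from itertools import product
b=max(((np.hypot(*(q-[x,y]).T).min(),x,y) for x in np.arange(.550,.568,.0004) for y in np.arange(.004,.022,.0004)));print('hole',b)
print('collar',fitring(P,(.561,.0152),.0265,.030,.022),'blk',end='')
m=(np.hypot(P[...,0]-.561,P[...,1]-.015)<.06)&(P[...,2]>.019)&(P[...,2]<.025)
print(cv2.minAreaRect(P[m][:,:2].astype(np.float32)))
s=robot.sense();print(np.round(s['tool_pos'],4))
```

```text
0.125 (1151, array([0.5593, 0.0126, 0.0237]), array([0.5615, 0.0136], dtype=float32), np.float64(0.1288))
0.13 (3080, array([0.559 , 0.0125, 0.0238]), array([0.5621, 0.0139], dtype=float32), np.float64(0.1338))
0.132 (2809, array([0.5589, 0.0125, 0.0238]), array([0.5623, 0.0139], dtype=float32), np.float64(0.1339))
hole (np.float64(0.010399800391922986), np.float64(0.5563999999999993), np.float64(0.012800000000000004))
collar (928, array([0.5613, 0.0161, 0.0193]), array([0.5667, 0.018 ], dtype=float32), np.float64(0.0283)) blk((0.5617609620094299, 0.016439329832792282), (0.06942735612392426, 0.07075770199298859), 16.92888641357422)
[0.559  0.0127 0.1093]
```

>>> jog_arm(deltas=[[[-0.002,0.012,0.0045,0,0,0,1],[0,0.01,0,0,0,0,1],[0,0,0,0,0,0,1],[0,0,0,0,0,0,1],[0,0,0,0,0,0,1]]])

```text
clock: 8.95
tool_pos: [0.5635, 0.0179, 0.0872]
tool_rot: [0.565, -0.425, 0.425, -0.565]
force: [-0.5, -0.3, -2.3]
opening: 0.445
```

Run:
```python
from h import *
goto((.5627,.016,.08),down(-73.8))
```

```text
t 8.95 pos [0.5635 0.0179 0.0872] open 0.445 F [-0.5 -0.3 -2.3] x [ 0.279 -0.96   0.   ] y [ 0. -0. -1.]
shift(tool mm) [ 1.6  7.2 -1.3] dist 7.5
turn deg [-0.   -0.    0.01]
```

>>> jog_arm(deltas=[[[0.0015,0.004,-0.001,0,0,0,1],[0,0.003,0,0,0,0,1],[0,0,0,0,0,0,1],[0,0,0,0,0,0,1]]])

```text
clock: 9.35
tool_pos: [0.5629, 0.0163, 0.0801]
tool_rot: [0.566, -0.425, 0.425, -0.565]
force: [0.1, 0.5, -2.3]
opening: 0.445
```

Run:
```python
from h import *
goto((.5627,.016,.08),down(-73.8))
for i in range(5):
    c=robot.capture('wrist'); goto((.5627,.016,.08))
```

```text
t 9.35 pos [0.5629 0.0163 0.0801] open 0.445 F [ 0.1  0.5 -2.3] x [ 0.279 -0.96   0.   ] y [-0. -0. -1.]
shift(tool mm) [ 0.2  0.1 -0.2] dist 0.4
turn deg [0.01 0.   0.  ]
t 9.4 pos [0.563  0.0163 0.0802] open 0.445 F [ 0.2  0.1 -2.4] x [ 0.279 -0.96   0.   ] y [ 0. -0. -1.]
shift(tool mm) [ 0.2  0.2 -0.4] dist 0.4
t 9.45 pos [0.563  0.0163 0.0803] open 0.446 F [-0.1 -0.2 -2.5] x [ 0.279 -0.96   0.   ] y [ 0. -0. -1.]
shift(tool mm) [ 0.2  0.3 -0.4] dist 0.5
t 9.5 pos [0.563  0.0163 0.0803] open 0.441 F [-0.  -0.3 -3.4] x [ 0.279 -0.96   0.   ] y [ 0. -0. -1.]
shift(tool mm) [ 0.2  0.3 -0.4] dist 0.5
t 9.55 pos [0.563  0.0164 0.0803] open 0.448 F [ 0.2 -0.5 -1.9] x [ 0.279 -0.96   0.   ] y [ 0.  0. -1.]
shift(tool mm) [ 0.3  0.3 -0.4] dist 0.6
t 9.6 pos [0.563  0.0164 0.0803] open 0.444 F [ 0.8 -0.4 -3.3] x [ 0.279 -0.96   0.   ] y [ 0. -0. -1.]
shift(tool mm) [ 0.3  0.3 -0.4] dist 0.6
```

Run:
```python
from h import *
c=cap('wrist','w4');P=cloud(c,True)
cv2.imwrite('pics/w4c.png',cv2.resize(c['image'][220:340,240:400],None,fx=4.5,fy=4.5,interpolation=cv2.INTER_CUBIC))
m=(np.hypot(P[...,0]-.563,P[...,1]-.0164)<.022)&(P[...,2]>.1035)&(P[...,2]<.108)
print(m.sum(),np.median(P[m][:,2]))
q=P[m][:,:2]
for g in [1,-1]:
  pass
b=max(((np.hypot(*(q-[x,y]).T).min(),x,y) for x in np.arange(.555,.571,.0004) for y in np.arange(.008,.025,.0004)));print('hole',b)
v,u=np.nonzero(m);print(u.min(),u.max(),v.min(),v.max())
M=c['world_to_cam'];
```

```text
2610 0.10535388483870997
hole (np.float64(0.010696204899955875), np.float64(0.5613999999999993), np.float64(0.016399999999999984))
272 365 247 302
```

View pics/w4c.png

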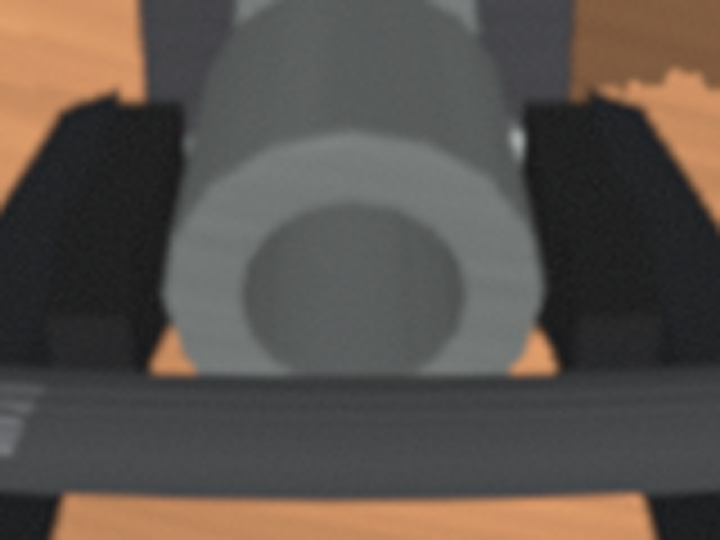

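>>> jog_arm(deltas=[[[0,0.003,0,0,0,0,1],[0,0.003,0,0,0,0,1],[0,0.003,0,0,0,0,1],[0,0,0,0,0,0,1]]])

```text
clock: 10.05
tool_pos: [0.5625, 0.0163, 0.0706]
tool_rot: [0.566, -0.425, 0.424, -0.565]
force: [0.7, 0.5, -2.9]
opening: 0.444
```

Going on the pin with no resistance (underside ≈ 51 mm).

>>> jog_arm(deltas=[[[0,0.006,0,0,0,0,1],[0,0.006,0,0,0,0,1],[0,0.005,0,0,0,0,1],[0,0,0,0,0,0,1],[0,0,0,0,0,0,1]]])

```text
clock: 10.55
tool_pos: [0.5628, 0.0163, 0.0539]
tool_rot: [0.566, -0.425, 0.424, -0.565]
force: [0.1, 0.1, -3.2]
opening: 0.444
```

>>> jog_arm(deltas=[[[0,0.003,0,0,0,0,1],[0,0.002,0,0,0,0,1],[0,0.001,0,0,0,0,1],[0,0,0,0,0,0,1]]])

```text
clock: 10.95
tool_pos: [0.5629, 0.0163, 0.0482]
tool_rot: [0.565, -0.425, 0.425, -0.565]
force: [0.0, 0.5, -2.5]
opening: 0.451
```

>>> jog_arm(deltas=[[[0,0.001,0,0,0,0,1],[0,0.001,0,0,0,0,1],[0,0,0,0,0,0,1],[0,0,0,0,0,0,1]]])

```text
clock: 11.35
tool_pos: [0.563, 0.0163, 0.0479]
tool_rot: [-0.565, 0.424, -0.425, 0.566]
force: [-3.7, 0.6, 12.5]
opening: 0.446
```

Contact with the collar (12 N). Release and lift.

>>> jog_arm(deltas=[[[0,0,0,0,0,0,0.3],[0,0,0,0,0,0,0.3],[0,0,0,0,0,0,0.3],[0,-0.03,0,0,0,0,0.3],[0,-0.05,0,0,0,0,0.3],[0,-0.05,0,0,0,0,0.3],[0,-0.05,0,0,0,0,0.3],[0,-0.05,0,0,0,0,0.3],[0,0,0,0,0,0,0.3]]])

```text
clock: 12.25
tool_pos: [0.5672, 0.0165, 0.2829]
tool_rot: [-0.562, 0.421, -0.428, 0.569]
force: [1.2, -0.7, 0.1]
opening: 0.698
```

Run:
```python
from h import *
c=cap('wrist','w5');P=cloud(c,True);print('sleeve',fitring(P,(.5614,.016),.066,.08))
print('tray sleeve',fitring(P,(.459,-.36),.04,.055,.035))
s=cap('scene','s5');PS=cloud(s);print('scene',fitring(PS,(.5614,.016),.066,.08),fitring(PS,(.459,-.36),.04,.055,.035))
cv2.imwrite('pics/s5c.png',cv2.resize(s['image'][190:340,150:390],None,fx=3,fy=3,interpolation=cv2.INTER_CUBIC))
# knob cloud: top & scene at start
for n in ('top0','scene0'):
    t=load(n);Q=cloud(t);I=t['image'].astype(int)
    m=(np.hypot(Q[...,0]-.394,Q[...,1]-.305)<.03)&(Q[...,2]>.152)&(Q[...,2]<.178)&(I.max(-1)<80)
    q=Q[m];print(n,m.sum(),q.mean(0).round(4),cv2.minAreaRect(q[:,:2].astype(np.float32)),q[:,2].max())
goto((.394,.306,.28),tilt(149,30)); goto((.394,.306,.28),tilt(-31,30))
```

```text
sleeve (621, array([0.5612, 0.0165, 0.0204]), array([0.5617, 0.0168], dtype=float32), np.float64(0.0731))
tray sleeve None
scene (114, array([0.5596, 0.0131, 0.0202]), array([0.5602, 0.0129], dtype=float32), np.float64(0.071)) (171, array([ 0.4581, -0.3616,  0.02  ]), array([ 0.4592, -0.3619], dtype=float32), np.float64(0.0465))
top0 96 [0.3898 0.3092 0.1679] ((0.3898852467536926, 0.3107229471206665), (0.021937135607004166, 0.035956379026174545), 58.246978759765625) 0.1748424058273994
scene0 91 [0.3915 0.3065 0.1632] ((0.389252632856369, 0.30939310789108276), (0.038731541484594345, 0.03434018790721893), 7.579766273498535) 0.17134872946647328
t 12.35 pos [0.5634 0.0163 0.277 ] open 0.697 F [-0.3 -0.1 -0.5] x [ 0.279 -0.96   0.001] y [ 0.002  0.    -1.   ]
shift(tool mm) [-325.4   -3.3  -81.8] dist 335.6
turn deg [-14.1  133.36  35.58]
t 12.35 pos [0.5634 0.0163 0.277 ] open 0.697 F [-0.3 -0.1 -0.5] x [ 0.279 -0.96   0.001] y [ 0.002  0.    -1.   ]
shift(tool mm) [-325.4   -3.3  -81.8] dist 335.6
turn deg [ 28.46 -41.78  11.28]
```

View pics/s5c.png

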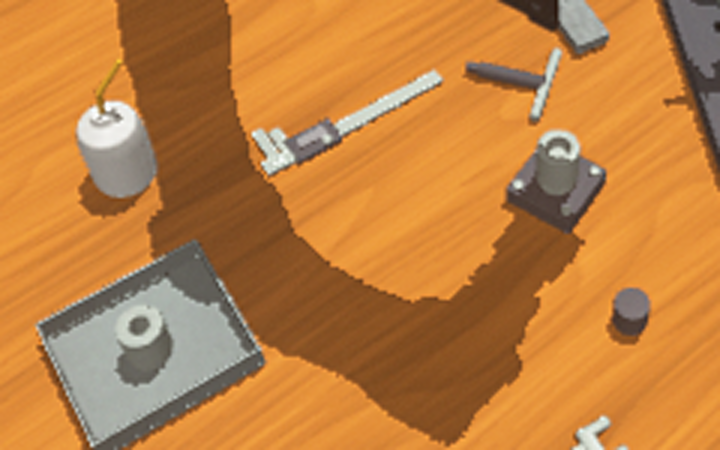

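View pics/w5.png

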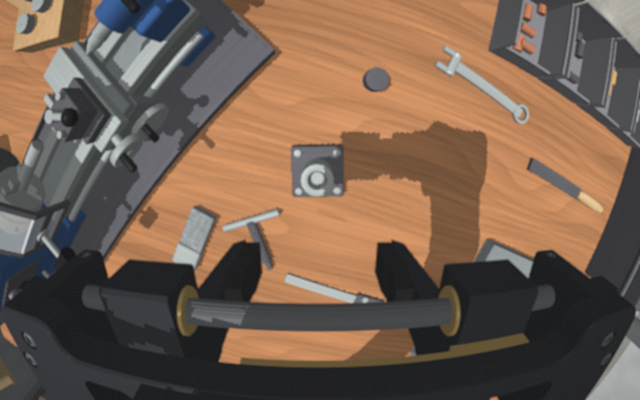

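Run:
```python
from h import *
goto((.369,.262,.29),tilt(-31.5,30))
```

```text
t 12.35 pos [0.5634 0.0163 0.277 ] open 0.697 F [-0.3 -0.1 -0.5] x [ 0.279 -0.96   0.001] y [ 0.002  0.    -1.   ]
shift(tool mm) [-290.2  -13.4 -118.1] dist 313.5
turn deg [ 28.5  -41.29  11.15]
```

>>> jog_arm(deltas=[[[-0.036,-0.002,-0.015,0,0,0,0.3],[-0.036,-0.002,-0.015,0,0,0,0.2],[-0.036,-0.002,-0.015,0,0,0,0.2],[-0.036,-0.002,-0.015,0,0,0,0.2],[-0.036,-0.002,-0.015,0,0,0,0.2],[-0.036,-0.002,-0.015,0,0,0,0.2],[-0.036,-0.001,-0.015,0,0,0,0.2],[-0.036,0,-0.013,0,0,0,0.2],[0,0,0,0,0,0,0.2]]])

```text
clock: 13.25
tool_pos: [0.3648, 0.264, 0.2874]
tool_rot: [0.569, -0.423, 0.42, -0.567]
force: [-0.6, 0.0, -0.7]
opening: 0.799
```

>>> jog_arm(deltas=[[[0,0,0,4.1,-5.9,1.6,0.2],[0,0,0,4.1,-5.9,1.6,0.2],[0,0,0,4.1,-5.9,1.6,0.2],[0,0,0,4.1,-5.9,1.6,0.2],[0,0,0,4.1,-5.9,1.6,0.2],[0,0,0,4.1,-5.9,1.6,0.2],[0,0,0,4.1,-5.9,1.6,0.2],[0,0,0,0,0,0,0.2],[0,0,0,0,0,0,0.2]]])

```text
clock: 14.15
tool_pos: [0.3715, 0.2576, 0.291]
tool_rot: [-0.495, 0.163, -0.251, 0.816]
force: [0.1, 0.1, -0.5]
opening: 0.798
```

Run:
```python
from h import *
c=cap('wrist','w6');P=cloud(c,True);I=c['image'].astype(int)
goto((.369,.276,.229),tilt(-31.5,30))
m=(np.hypot(P[...,0]-.39,P[...,1]-.31)<.04)&(P[...,2]>.148)&(P[...,2]<.178)&(I.max(-1)<85)
q=P[m];print(m.sum());print(q.mean(0).round(4),cv2.minAreaRect(q[:,:2].astype(np.float32)),q[:,2].max())
print(robot.sense()['joint_positions'].round(2))
```

```text
t 14.2 pos [0.3715 0.2583 0.2913] open 0.8 F [ 0.   0.4 -0.7] x [ 0.821 -0.571 -0.017] y [ 0.249  0.385 -0.889]
shift(tool mm) [-11.   61.6 -17. ] dist 64.8
turn deg [ 2.71 -3.4   0.72]
861
[0.3886 0.3108 0.1684] ((0.3894244134426117, 0.3126509189605713), (0.0244339257478714, 0.035411905497312546), 59.72886276245117) 0.1733566523700789
[-0.14  0.32 -0.58  2.36  0.3   0.06 -1.56]
```

View pics/w6.png

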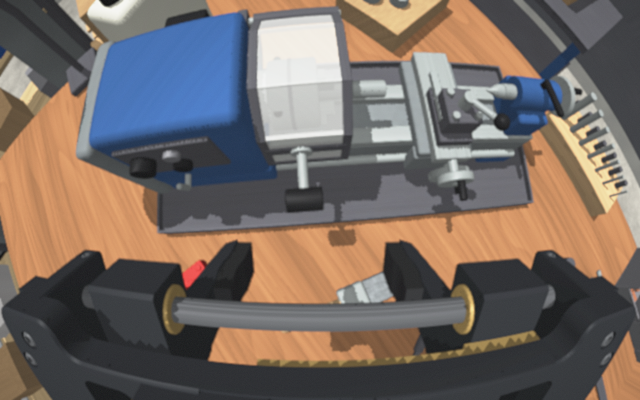

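Run:
```python
from h import *
goto((.379,.293,.235),tilt(-30.5,18))
```

```text
t 14.2 pos [0.3715 0.2583 0.2913] open 0.8 F [ 0.   0.4 -0.7] x [ 0.821 -0.571 -0.017] y [ 0.249  0.385 -0.889]
shift(tool mm) [-12.6  65.3   3.3] dist 66.6
turn deg [-9.29 -4.38  0.75]
```

>>> jog_arm(deltas=[[[0,0,0,-4.6,-2.2,0.4,0.25],[0,0,0,-4.6,-2.2,0.4,0.25],[0,0,0,0,0,0,0.25],[0,0,0,0,0,0,0.25]]])

```text
clock: 14.6
tool_pos: [0.3707, 0.2593, 0.2916]
tool_rot: [-0.566, 0.153, -0.212, 0.782]
force: [-0.0, -0.5, -0.8]
opening: 0.753
```

Run:
```python
from h import *
goto((.379,.293,.227),tilt(-30.5,18))
print(robot.sense()['joint_positions'].round(2))
```

```text
t 14.6 pos [0.3707 0.2593 0.2916] open 0.753 F [-0.  -0.5 -0.8] x [ 0.863 -0.505 -0.   ] y [ 0.158  0.27  -0.95 ]
shift(tool mm) [-9.9 71.8 11.4] dist 73.3
turn deg [-0.22  0.19 -0.06]
[-0.15  0.34 -0.64  2.22  0.31  0.35 -1.53]
```

Good orientation. Go to pre-grasp.

>>> jog_arm(deltas=[[[-0.005,0.03,0.006,0,0,0,0.25],[-0.005,0.03,0.005,0,0,0,0.25],[0,0.012,0,0,0,0,0.25],[0,0,0,0,0,0,0.25],[0,0,0,0,0,0,0.25]]])

```text
clock: 15.1
tool_pos: [0.3784, 0.2914, 0.2267]
tool_rot: [-0.567, 0.153, -0.212, 0.781]
force: [0.3, 0.0, 0.3]
opening: 0.748
```

Run:
```python
from h import *
goto((.392,.3155,.146),tilt(-30.5,18))
c=cap('wrist','w7');P=cloud(c,True);I=c['image'].astype(int)
m=(np.hypot(P[...,0]-.39,P[...,1]-.31)<.04)&(P[...,2]>.148)&(P[...,2]<.178)&(I.max(-1)<85)
q=P[m];print(m.sum());print(q.mean(0).round(4),cv2.minAreaRect(q[:,:2].astype(np.float32)),q[:,2].max())
```

```text
t 15.1 pos [0.3784 0.2914 0.2267] open 0.748 F [0.3 0.  0.3] x [ 0.863 -0.505  0.001] y [ 0.157  0.268 -0.951]
shift(tool mm) [-0.5 85.3  1.2] dist 85.3
turn deg [-0.1   0.19 -0.03]
1437
[0.3897 0.3129 0.169 ] ((0.3895142376422882, 0.3128974437713623), (0.022355444729328156, 0.03566906228661537), 58.2108154296875) 0.17273701574013955
```

View pics/w7.png

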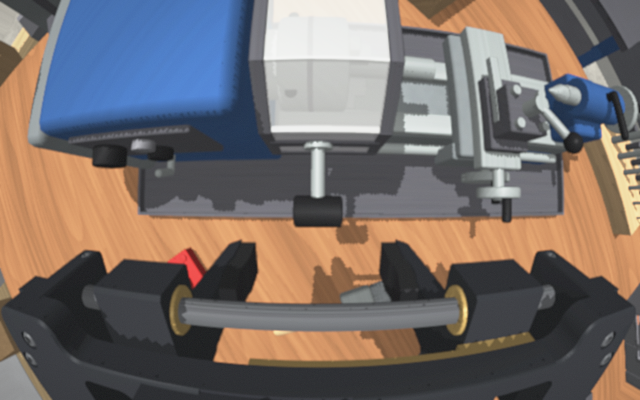

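>>> jog_arm(deltas=[[[-0.001,0.03,0.002,0,0,0,0.25],[0,0.03,0,0,0,0,0.25],[0,0.015,0,0,0,0,0.25],[0,0.01,0,0,0,0,0.25],[0,0,0,0,0,0,0.25],[0,0,0,0,0,0,0.25]]])

```text
clock: 15.75
tool_pos: [0.391, 0.3073, 0.1817]
tool_rot: [-0.569, 0.154, -0.213, 0.779]
force: [0.2, 0.9, -0.0]
opening: 0.75
```

Run:
```python
from h import *
goto((.392,.3165,.146),tilt(-30.5,18))
```

```text
t 15.75 pos [0.391  0.3073 0.1817] open 0.75 F [ 0.2  0.9 -0. ] x [ 0.862 -0.506  0.003] y [ 0.157  0.262 -0.952]
shift(tool mm) [-3.9 36.6 -2.8] dist 36.9
turn deg [0.25 0.14 0.12]
```

>>> jog_arm(deltas=[[[-0.003,0.01,-0.002,0,0,0,0.25],[0,0,0,0,0,0,0.25],[0,0,0,0,0,0,0.25]]])

```text
clock: 16.05
tool_pos: [0.3907, 0.3106, 0.1746]
tool_rot: [-0.571, 0.156, -0.212, 0.778]
force: [0.3, -0.6, -0.3]
opening: 0.747
```

Run:
```python
from h import *
goto((.392,.3165,.146),tilt(-30.5,18))
s=robot.sense();print(s['joint_positions'].round(3),s['joint_vel'].round(3))
```

```text
t 16.05 pos [0.3907 0.3106 0.1746] open 0.747 F [ 0.3 -0.6 -0.3] x [ 0.861 -0.508 -0.   ] y [ 0.152  0.259 -0.954]
shift(tool mm) [-1.9 29.  -3.1] dist 29.2
turn deg [ 0.54 -0.05 -0.01]
[-0.538  0.588 -0.246  2.268  1.392  0.043 -2.643] [ 0.001 -0.001  0.004  0.001  0.009  0.001 -0.02 ]
```

>>> jog_arm(deltas=[[[0,-0.02,0,0,0,0,0.25],[0,-0.02,0,0,0,0,0.25],[0,-0.02,0,0,0,0,0.25],[0,-0.02,0,0,0,0,0.25],[0,-0.02,0,0,0,0,0.25],[0,0,0,0,0,0,0.25],[0,0,0,0,0,0,0.25]]])

```text
clock: 16.75
tool_pos: [0.3763, 0.2852, 0.2675]
tool_rot: [-0.57, 0.155, -0.212, 0.778]
force: [1.1, 0.0, -0.8]
opening: 0.748
```

Run:
```python
from h import *
goto((.389,.312,.25),tilt(-30.5,2))
s=robot.sense();print(s['joint_positions'].round(3),s['joint_vel'].round(3))
```

```text
t 16.75 pos [0.3763 0.2852 0.2675] open 0.748 F [ 1.1  0.  -0.8] x [ 0.862 -0.508  0.001] y [ 0.153  0.259 -0.954]
shift(tool mm) [-2.7 25.6 22.9] dist 34.4
turn deg [-15.52  -0.     0.04]
[-0.07   0.467 -0.875  2.204  0.78   0.422 -2.056] [-0.027  0.022  0.025  0.005  0.022  0.    -0.005]
```

>>> jog_arm(deltas=[[[0,0,0.007,-5.2,0,0,0.25],[0,0,0.007,-5.2,0,0,0.25],[0,0,0.007,-5.2,0,0,0.25],[0,0,0,0,0,0,0.25],[0,0,0,0,0,0,0.25]]])

```text
clock: 17.25
tool_pos: [0.3858, 0.3034, 0.2707]
tool_rot: [-0.671, 0.182, -0.188, 0.694]
force: [-0.7, -1.1, -0.1]
opening: 0.749
```

Run:
```python
from h import *
goto((.390,.313,.23),tilt(-30.5,2))
s=robot.sense();print(s['joint_positions'].round(3),s['joint_vel'].round(3))
```

```text
t 17.25 pos [0.3858 0.3034 0.2707] open 0.749 F [-0.7 -1.1 -0.1] x [ 0.863 -0.505  0.   ] y [ 0.017  0.028 -0.999]
shift(tool mm) [-1.3 41.   9.1] dist 42.0
turn deg [0.13 0.2  0.02]
[-0.174  0.588 -0.928  1.925  0.604  0.896 -1.932] [ 0.023 -0.021 -0.003  0.041  0.004  0.002 -0.   ]
```

>>> jog_arm(deltas=[[[-0.001,0.02,0.005,0,0,0,0.25],[0,0.03,0.004,0,0,0,0.25],[0,0.03,0,0,0,0,0.25],[0,0.03,0,0,0,0,0.25],[0,0.01,0,0,0,0,0.25],[0,0,0,0,0,0,0.25],[0,0,0,0,0,0,0.25]]])

```text
clock: 17.95
tool_pos: [0.3926, 0.3151, 0.1531]
tool_rot: [-0.671, 0.181, -0.189, 0.694]
force: [-0.2, 0.5, 1.0]
opening: 0.752
```

Run:
```python
from h import *
goto((.390,.3128,.147),tilt(-30.5,2))
s=robot.sense();print(s['joint_positions'].round(3),s['joint_vel'].round(3))
```

```text
t 17.95 pos [0.3926 0.3151 0.1531] open 0.752 F [-0.2  0.5  1. ] x [ 0.863 -0.505  0.002] y [ 0.019  0.029 -0.999]
shift(tool mm) [-1.1  6.  -3.4] dist 7.0
turn deg [0.01 0.16 0.1 ]
[-0.313  0.754 -0.747  2.025  0.852  0.662 -2.152] [ 0.007 -0.012 -0.012 -0.016  0.002  0.001 -0.003]
```

>>> jog_arm(deltas=[[[-0.001,0.006,-0.003,0,0,0,0.25],[0,0,0,0,0,0,0.25],[0,0,0,0,0,0,0.25]]])

```text
clock: 18.25
tool_pos: [0.3905, 0.3131, 0.1466]
tool_rot: [-0.671, 0.181, -0.189, 0.694]
force: [-0.2, 0.5, 0.1]
opening: 0.747
```

Run:
```python
from h import *
goto((.390,.3128,.147),tilt(-30.5,2))
c=cap('wrist','w8')
s=cap('scene','s8');cv2.imwrite('pics/s8c.png',cv2.resize(s['image'][60:210,310:480],None,fx=4,fy=4,interpolation=cv2.INTER_CUBIC))
```

```text
t 18.25 pos [0.3905 0.3131 0.1466] open 0.747 F [-0.2  0.5  0.1] x [ 0.863 -0.505  0.002] y [ 0.019  0.029 -0.999]
shift(tool mm) [-0.2 -0.4 -0.5] dist 0.7
turn deg [0.03 0.16 0.12]
```

View pics/w8.png

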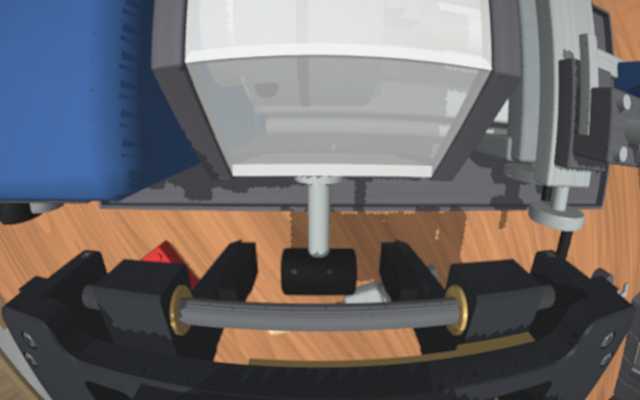

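View pics/s8c.png

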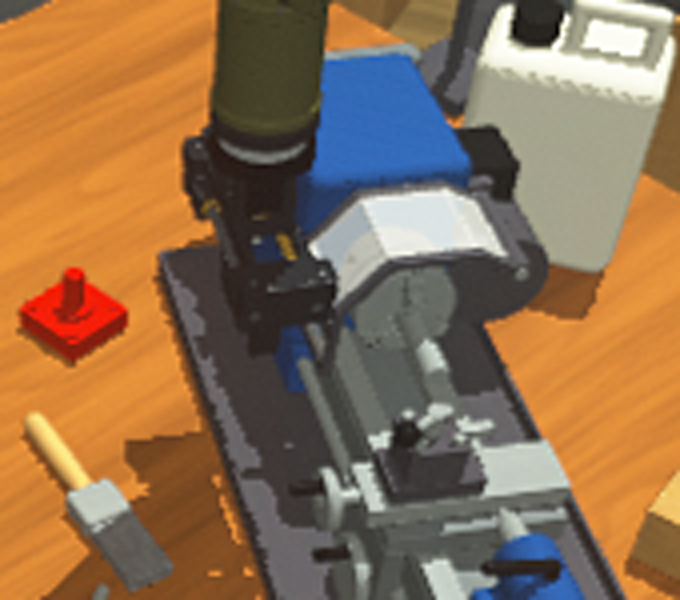

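>>> jog_arm(deltas=[[[0,0,0,0,0,0,1],[0,0,0,0,0,0,1],[0,0,0,0,0,0,1],[0,0,0,0,0,0,1],[0,0,0,0,0,0,1]]])

```text
clock: 18.85
tool_pos: [0.3905, 0.313, 0.1461]
tool_rot: [-0.671, 0.181, -0.189, 0.694]
force: [-0.6, -0.3, -0.9]
opening: 0.405
```

Run:
```python
from h import *
tp,tr,s=pose();goto(tp);print(s['wrist_torque'].round(2))
# arc offsets in world for tool waypoints, relative to shut
a=np.radians(149-90+0.5); xl=np.array([np.cos(a),np.sin(a),0]); 
prev=np.array([-.19,-.045])
for d in range(5,46,5):
    t=np.radians(d); p=np.array([-.19*np.cos(t)-.045*np.sin(t), .19*np.sin(t)-.045*np.cos(t)])
    dw=(p-prev)[0]*xl+np.array([0,0,(p-prev)[1]]); prev=p
    print(d,'knob z',round(.205+p[1],4),'step world',dw.round(4),'tool',tr.inv().apply(dw).round(4))
```

```text
t 18.85 pos [0.3905 0.313  0.1461] open 0.405 F [-0.6 -0.3 -0.9] x [ 0.863 -0.505  0.002] y [ 0.019  0.028 -0.999]
shift(tool mm) [0. 0. 0.] dist 0.0
[-0.11 -0.18 -0.03]
5 knob z 0.1767 step world [-0.0016 -0.0028  0.0167] tool [ 0.     -0.0168 -0.0026]
10 knob z 0.1937 step world [-0.0009 -0.0015  0.0169] tool [ 0.     -0.017  -0.0012]
15 knob z 0.2107 step world [-0.0001 -0.0002  0.017 ] tool [ 0.     -0.017   0.0003]
20 knob z 0.2277 step world [0.0006 0.0011 0.017 ] tool [ 0.     -0.0169  0.0018]
25 knob z 0.2445 step world [0.0014 0.0023 0.0168] tool [ 0.     -0.0167  0.0033]
30 knob z 0.261 step world [0.0021 0.0036 0.0165] tool [ 0.     -0.0164  0.0047]
35 knob z 0.2771 step world [0.0028 0.0048 0.0161] tool [ 0.     -0.0159  0.0061]
40 knob z 0.2927 step world [0.0035 0.006  0.0155] tool [ 0.     -0.0153  0.0075]
45 knob z 0.3075 step world [0.0042 0.0072 0.0149] tool [ 0.0001 -0.0146  0.0088]
```

>>> jog_arm(deltas=[[[0,-0.006,-0.001,0,0,0,1],[0,-0.011,-0.0015,0,0,0,1],[0,-0.017,-0.0012,0,0,0,1],[0,-0.017,0.0003,0,0,0,1],[0,-0.017,0.0018,0,0,0,1],[0,0,0,0,0,0,1],[0,0,0,0,0,0,1]]])

```text
clock: 19.55
tool_pos: [0.388, 0.3087, 0.2139]
tool_rot: [-0.671, 0.181, -0.189, 0.693]
force: [0.7, -1.5, -2.8]
opening: 0.408
```

Run:
```python
from h import *
tp,tr,s=pose();goto((.3905-.002,.313-.0034,.1461+.0676),tilt(-30.5,2));print(s['wrist_torque'].round(2),s['joint_positions'].round(2))
c=cap('scene','s9');cv2.imwrite('pics/s9c.png',cv2.resize(c['image'][60:210,310:480],None,fx=4,fy=4,interpolation=cv2.INTER_CUBIC))
```

```text
t 19.55 pos [0.388  0.3087 0.2139] open 0.408 F [ 0.7 -1.5 -2.8] x [ 0.863 -0.506  0.002] y [ 0.018  0.027 -0.999]
shift(tool mm) [-0.   0.2  1. ] dist 1.0
turn deg [0.14 0.13 0.13]
[-0.3  -0.06 -0.04] [-0.24  0.66 -0.85  1.98  0.72  0.78 -2.04]
```

View pics/s9c.png

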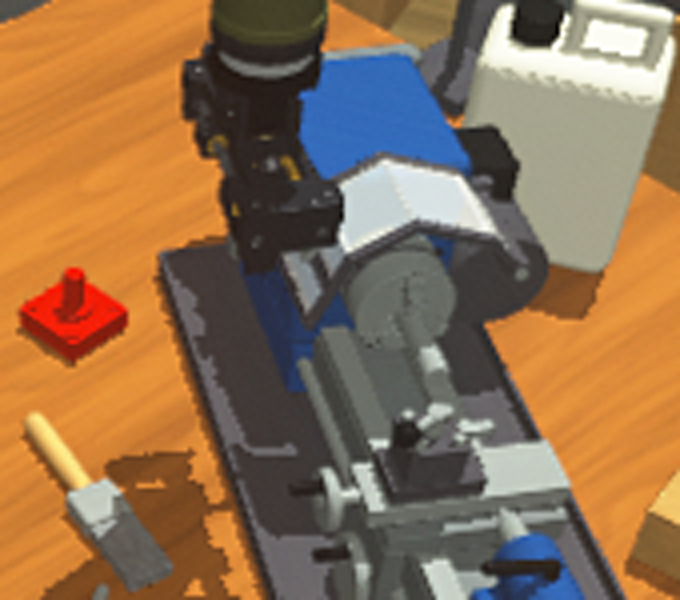

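>>> jog_arm(deltas=[[[0,-0.01,0.002,0,0,0,1],[0,-0.015,0.003,0,0,0,1],[0,-0.017,0.005,0,0,0,1],[0,-0.016,0.007,0,0,0,1],[0,-0.014,0.0075,0,0,0,1],[0,-0.007,0.0045,0,0,0,1],[0,0,0,0,0,0,1],[0,0,0,0,0,0,1],[0,0,0,0,0,0,1]]])

```text
clock: 20.5
tool_pos: [0.4015, 0.3316, 0.2933]
tool_rot: [-0.672, 0.181, -0.189, 0.693]
force: [1.2, -3.9, -1.3]
opening: 0.403
```

Run:
```python
from h import *
tp,tr,s=pose();K=.0235*np.array([.508,.861,0]);goto(np.array([.3905,.313,.1461+.1475])+K,tilt(-30.5,2));print(s['wrist_torque'].round(2),s['joint_positions'].round(2))
c=cap('scene','s10');cv2.imwrite('pics/s10c.png',cv2.resize(c['image'][40:190,310:480],None,fx=4,fy=4,interpolation=cv2.INTER_CUBIC))
w=cap('wrist','w10')
```

```text
t 20.5 pos [0.4015 0.3316 0.2933] open 0.403 F [ 1.2 -3.9 -1.3] x [ 0.863 -0.505  0.002] y [ 0.018  0.026 -0.999]
shift(tool mm) [-0.  -0.2  2. ] dist 2.0
turn deg [0.17 0.15 0.14]
[-1.03 -0.32 -0.12] [-0.21  0.6  -0.93  1.81  0.58  0.99 -1.9 ]
```

View pics/s10c.png

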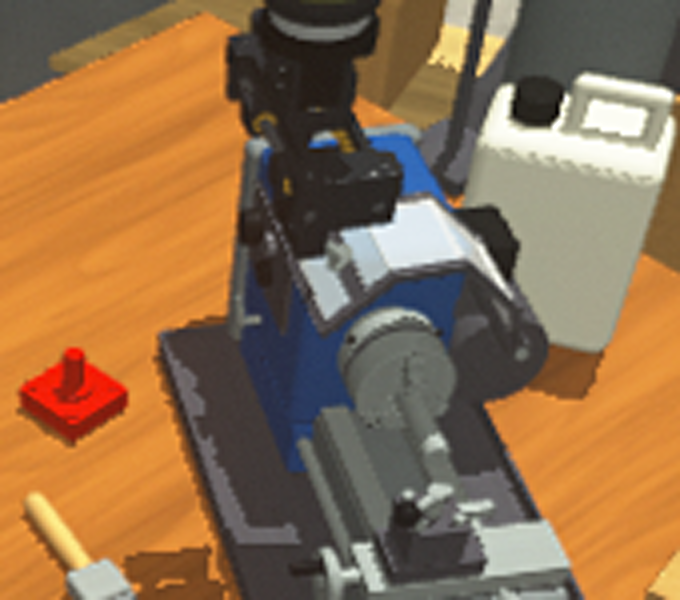

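View pics/w10.png

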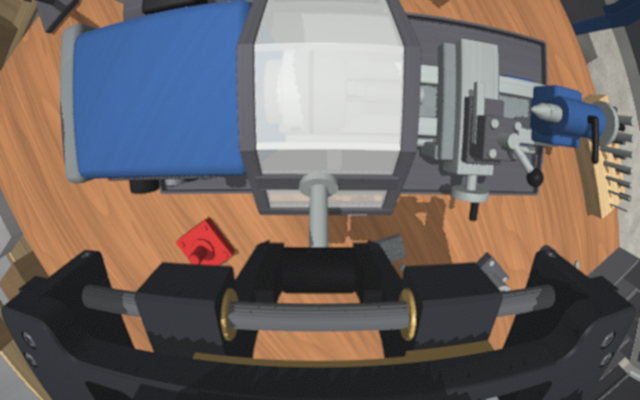

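Run:
```python
from h import *
a=np.radians(59.5);xl=np.array([np.cos(a),np.sin(a),0]);H=np.array([.390,.312,.205])+.19*xl
yl=np.array([-np.sin(a),np.cos(a),0])
for n,f in (('w7',1),('scene0',0),('s10',0),('w10',1)):
    c=load(n);P=cloud(c,bool(f));d=P-H;X=d@xl;Y=d@yl;Z=d[...,2]
    # profile of guard frame/hood in mid strip
    m=(abs(Y)<.06)&(X>-.25)&(X<.08)&(Z>-.06)&(Z<.16)&(c['depth']>0)
    # panel normals histogram from neighbouring points
    dx=np.roll(P,-3,1)-P;dy=np.roll(P,-3,0)-P;nn=np.cross(dx,dy);nn/=np.linalg.norm(nn,axis=-1,keepdims=True)+1e-12
    nn*=np.sign(nn[...,2:3]);ang=np.degrees(np.arctan2(-nn@xl,nn[...,2]))
    ok=m&(abs(nn@yl)<.1)&(np.hypot(X,Z)>.06)&(Z>-.03)
    h,e=np.histogram(ang[ok],bins=np.arange(-90,91,5));print(n,[(int(b),int(k)) for k,b in zip(h,e) if k>40])
```

```text
w7 [(-90, 349), (-85, 383), (-80, 471), (-75, 352), (-70, 242), (-65, 207), (-60, 137), (-55, 114), (-50, 89), (-45, 83), (-40, 65), (-35, 118), (-30, 123), (-25, 201), (-20, 244), (-15, 218), (-10, 267), (-5, 262), (0, 267), (5, 271), (10, 273), (15, 270), (20, 282), (25, 329), (30, 340), (35, 312), (40, 286), (45, 309), (50, 223), (55, 248), (60, 545), (65, 1158), (70, 482), (75, 364), (80, 317), (85, 429)]
scene0 []
s10 []
w10 [(-90, 184), (-85, 136), (-80, 115), (-75, 82), (-70, 54), (-65, 60), (-60, 90), (-55, 326), (-50, 579), (-45, 423), (-40, 275), (-35, 222), (-30, 203), (-25, 205), (-20, 182), (-15, 193), (-10, 177), (-5, 194), (0, 216), (5, 190), (10, 219), (15, 240), (20, 271), (25, 293), (30, 304), (35, 379), (40, 420), (45, 543), (50, 421), (55, 608), (60, 157), (65, 44), (70, 356), (75, 120), (80, 178), (85, 212)]
```

Run:
```python
from h import *
a=np.radians(59.5);xl=np.array([np.cos(a),np.sin(a),0])
for n,vs in (('w8',range(190,246,6)),('w10',range(198,244,5))):
    c=load(n);P=cloud(c,True)
    q=np.array([np.median(P[v,316:322],axis=0) for v in vs]);X=q@xl;k=np.polyfit(X,q[:,2],1);print(n,np.c_[X,q[:,2]].round(4).tolist(),np.degrees(np.arctan(k[0])))
s=load('s10');P=cloud(s)
t=load('scene0');Pt=cloud(t)
for nm,Q,c0 in(('good',P,(.5614,.016,.066,.08)),('rej',P,(.459,-.36,.04,.055))):print(nm,fitring(Q,c0[:2],c0[2],c0[3],.035))
d=cv2.absdiff(s['image'],t['image']).max(-1);cv2.imwrite('pics/s10f.png',s['image'])
```

```text
w8 [[0.5093, 0.1642], [0.5067, 0.1637], [0.504, 0.1637], [0.5014, 0.1644], [0.4985, 0.1639], [0.4957, 0.1637], [0.4929, 0.1645], [0.49, 0.1642], [0.4869, 0.1641], [0.4841, 0.1642]] -0.6387862275490199
w10 [[0.5196, 0.2825], [0.5175, 0.2845], [0.5152, 0.286], [0.5134, 0.2885], [0.5111, 0.2906], [0.509, 0.2923], [0.5071, 0.2942], [0.505, 0.2962], [0.5034, 0.2981], [0.5013, 0.3004]] -44.10951872890112
good (109, array([0.5597, 0.0144, 0.0219]), array([0.5605, 0.0129], dtype=float32), np.float64(0.0708))
rej (173, array([ 0.4575, -0.3619,  0.0209]), array([ 0.4591, -0.3619], dtype=float32), np.float64(0.046))
```

View pics/s10f.png

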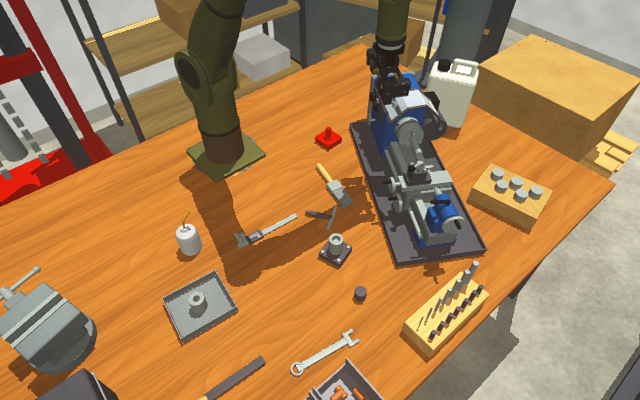

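>>> jog_arm(deltas=[[[0,0,0,0,0,0,1],[0,0,0,0,0,0,1],[0,0,0,0,0,0,1],[0,0,0,0,0,0,1],[0,0,0,0,0,0,1],[0,0,0,0,0,0,1],[0,0,0,0,0,0,1],[0,0,0,0,0,0,1]]])

```text
clock: 21.4
tool_pos: [0.4014, 0.3316, 0.2934]
tool_rot: [-0.672, 0.181, -0.189, 0.693]
force: [2.2, -4.9, -2.5]
opening: 0.407
```

Run:
```python
from h import *
a=np.radians(59.5);xl=np.array([np.cos(a),np.sin(a),0])
c=cap('wrist','w11');P=cloud(c,True);q=np.array([np.median(P[v,316:322],axis=0) for v in range(198,244,5)]);k=np.polyfit(q@xl,q[:,2],1)
ang=-np.degrees(np.arctan(k[0]));tp,tr,s=pose();print('angle',ang,tp,s['force'],s['opening'])
if 42<ang<48: print(robot.close_job())
```

```text
angle 43.990473260194236 [0.40144475 0.33156983 0.29340551] [ 1.34573244 -4.80179513 -1.73837343] 0.40323266051134865
the job is handed in; nothing more can be done
None
```

The job is handed in at about 21.5 s, with the guard held open at about 44° by its knob.

- **Undersize sleeve:** the depth images gave a bore of about 17 mm for this sleeve. I did not try it on the pin. It stands upright near the middle of the reject tray. Its top was measured at 46 mm, where 48 mm is expected; the difference is within the 2 mm calibration error.
- **Good sleeve:** its bore measured about 22.6 mm and it slid onto the gauge pin without resistance until it met the collar. Its top was then at 73.1 mm in the wrist camera, which is exactly home. It is within about 1 mm of the pin's centre in that view. The scene camera put everything on the gauge 2–3 mm off, but by the same amount for the pin and the sleeve.
- **Guard:** the stem slope in the last wrist picture gave 44.0°, and the tool height along the arc also fits 45°. The grip on the knob was firm and still. About 5 N of sideways force remained on the tool.
- **Bystanders:** by eye, none had moved in the last scene picture. I did not measure their positions.

My first reach for the knob, with the tool tilted 18°, stopped partway because the wrist joints reached their limits. I backed off without touching anything and gripped it with the tool nearly vertical.

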